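# Set the short vial rack against the stop with the spacer and hold it

## Robot

A 6-joint arm with a two-finger parallel gripper is mounted at the origin on the work surface. World frame = base frame: x ahead of the robot, y to its left, z up, the work surface at z = 0. Lengths are in m, angles in rad, forces in N, time in s.
With the tool pointing down it reaches from about 0.375 to 0.925 m from the base axis. Payload 5.7 kg.
Tool frame: the origin (TCP) lies at the very end of the fingers, on their centre line; the grasp point (between the pads) lies 19 mm behind it; z points along the fingers, y is the direction in which the jaws open and shut (so a half turn about z gives the same grasp; the last joint's range is limited). The gripper opens to 88 mm and grips with 3 to 60 N. Pads are 20 mm wide; open, the fingers measure 115 mm over their backs; the gripper's body (75 mm by 178 mm) begins 61 mm behind the grasp point.
Start: joints at [1.139, 0.359, 1.51, -0, 1.272, -0.115], TCP at [0.187, 0.57, 0.223] pointing down, gripper open.
Joint ranges: [-2.97, 2.97], [-1.01, 2.36], [0.21, 2.38], [-0.96, 4.11], [0.2, 2.71], [-2.98, 2.98]. Speed limits (rad/s): [2.39, 2.39, 3.14, 3.14, 3.14, 3.14].

## Interface

Orientations are given as a rotation vector (axis times angle).
In Python, from station import robot gives the robot as it stands.
- The arm moves only by the tool arm_command, never from a script. Its argument "moves" is a list of rows, each a list of 5 numbers: the closure in counts, from 0 (fully open) to 255 (shut), then the shift along the tool's x, y, z in cm, then the turn about the tool's z in degrees. In form: [[hand, tx, ty, tz, twist], ...]. A call has 1 to 8 rows; each row shifts and turns the commanded pose from where the row before left it, along the tool's axes as they then stand; what a row does not reach is not made up. A row lasts 1/12 s, in which the tool goes at most 41.7 mm and 7.16 degrees, less where a joint would pass 70% of its speed; a pose out of reach is approached as far as the arm can. A call is refused whole if a number of a shift passes 4.17 or a number of a turn 7.16, either way. A call with a gripper value outside its range is refused whole. The fingers move at their own pace and stop on an object; the grip force is fixed at half the most. Time passes only in rows, so rows that do not move let the fingers close. It gives the time, the measured TCP pose, the force and the opening at its end, in the units of the state.
- robot.sense(): the state, without advancing time (a new reading comes with each control period).
- robot.capture(name): name is "side" or "top" or "wrist"; returns a dict with "color" (384x512x3 uint8, blue, green, red), "fx", "fy", "cx", "cy" (pixels), "extrinsics" (4x4, takes a point from world to camera coordinates); the wrist camera has in their place "T_tool_cam" (4x4, takes a point from camera to tool coordinates, whose origin is the TCP and whose axes are the flange's). Camera axes: x right, y down, z forward; pixel columns grow to the right and rows downward; lengths in m; the calibration is good to about 2 mm. A picture is of the moment at which its call begins: read the wrist's pose just before it. There is no depth.
- robot.job_done(): hands the job in, once; it reports no verdict.
Trained networks look in the newest picture that a camera, given by its name, has taken for a name from the list of things; names that differ only in an ending like _2 or _b are one class to them, and where a whole thing is asked for, a point or a joint stands for the part that bears it (a point fixed in the world has none). Each returns a list of dicts, best first, with "score" (0 to 1); they miss things now and then, are a little off and sometimes report something else, mostly with a low value. They report only what shows in the picture. A call takes as long as a camera call.
- robot.trace(camera, target): "mask" (384x512 bool, what is visible of it) and "at" ([column, row] as shares, 0 to 1, of the picture: columns of its width, rows of its height, amid what is visible of it).
- robot.pinpoint(camera, target): "at" ([column, row] as shares, 0 to 1, of the picture: columns of its width, rows of its height: a listed point, or the origin of a listed thing).
The state is a dict: "time_s": time; "qpos": joint angles; "qd": joint speeds; "joint_efforts": joint torques, N m; "tcp_pos": TCP position; "ee_rot": TCP orientation; "contact_force": force on the tool from outside, world axes, zero at the start; "wrist_torque": the same for the moment, N m; "opening": finger opening in m.
Only numpy, scipy, OpenCV 4.12 (cv2) and the standard library are available. Lean on these libraries where they do the work, as an engineer would, in place of code of your own. Each camera call takes 0.05 s, during which the arm holds its last target.

## Task

The short blue vial rack is loose in its bay of the autosampler tray. Slide the white spacer down into the gap behind it, the only gap in the tray wide enough to take it, until it stands on the tray floor, then push it towards the stop rail so that the rack sits flush against the rail. Finish while still holding the spacer and pushing steadily on the rack, so that the thumbscrew can be done up; leave the long yellow rack and the things on the bench alone.

Things in the scene. Friction and masses are not known exactly. Their poses are not given: they have to be found in the camera images.
- tray: fixed aluminium autosampler tray, 152 (x) by 192 (y) mm. Origin: its centre, on the bench. Two bays run along its y, centre lines at tray x = -36 and +36 mm, each 64 mm wide, from y = -76 mm (end wall, 12 mm thick, thumbscrews 32 mm out behind it) to +76 mm (stop rail). Bay floor 18 mm above the bench; side walls and divider 8 mm thick, 18 mm above the floor, end wall 26 mm
- stop: bright steel stop rail across the +y end of both bays, part of the tray, 152 x 12 x 28 mm. Origin: on its face towards the racks, half-way along, at bay-floor height; axes parallel to the tray's. Behind it (+y) a black holder with three wash vials, 62 mm above the bench at most
- short_rack: loose blue rack of white-capped vials, 60 (x) by 104 (y) mm, caps up to 39 mm above its underside, about 0.4 kg. Stands in either bay, lined up with the tray, 4 to 10 mm short of the stop rail; the gap behind it, to the end wall, is 38 to 44 mm. Origin: foot of its end face towards the rail, middle of that face; the rack runs 104 mm from there along its -y
- long_rack: loose yellow rack of vials in the other bay, lined up with the tray, 60 (x) by 138 (y) mm, same heights, same kind of origin (foot of the end face towards the rail; runs 138 mm along its -y). It leaves only 4 to 10 mm at either end. To be left alone
- spacer_mid (a point): white spacer standing on the bench: block 56 (x) by 30 (y) by 34 mm high, on it an upright grip lug 36 (x) by 14 (y) mm from 34 to 86 mm above the underside; 0.14 kg. Point: its centre, 43 mm above the underside. In the bay its x lies along the tray's x (either way round). Pinch the lug across its 14 mm, 70 mm above the underside, to keep the fingertips above the vial caps
- septa_box: white and blue carton 70 x 50 x 28 mm on the bench, a bystander. Origin: centre of its underside
- solvent: amber solvent bottle, 60 mm across, 125 mm tall, a bystander. Origin: centre of its underside
- hs_vial: clear crimped headspace vial, 23 mm across, 76 mm tall, easily tipped, a bystander. Origin: centre of its underside

How it is judged:
On the way:
1. the spacer stands on the tray floor in the gap behind the short rack (z of spacer_mid in the frame of tray below 0.064 m and y of spacer_mid in the frame of short_rack below -0.112 m and y of spacer_mid in the frame of tray above -0.068 m and x of spacer_mid in the frame of short_rack between -0.009 and 0.009 m), for 0.1 s.
At the end, for the whole second after the job is handed in: Still on the spacer, which stands upright (0.08 rad) on the tray floor (3 mm) behind the short rack and presses it with over 2 N; the rack lies flat, square (0.03 rad), flush (2 mm) against the stop rail, pressing on it with over 2 N, at rest (y of short_rack in the frame of stop above -0.002 m and z of short_rack in the frame of tray below 0.021 m and angle between the y axis of short_rack and the y axis of tray, either way round below 0.03 rad and contact force between short_rack and stop above 2 N and contact force between spacer and short_rack above 2 N and contact force between the fingers and spacer above 2 N and z of spacer_mid in the frame of tray below 0.064 m and angle between spacer_mid's own z axis and vertical below 0.08 rad and y of spacer_mid in the frame of short_rack below -0.112 m and x of spacer_mid in the frame of short_rack between -0.009 and 0.009 m and linear speed of short_rack below 0.01 m/s); the arm keeps its last pose, push and grip.
It fails at once if the long yellow rack is shifted by more than 6 mm (distance of long_rack from where it was at the start of the episode above 0.006 m).
It fails at once if the short rack is tipped up or lifted out of its bay (angle between short_rack's own z axis and vertical above 0.15 rad or z of short_rack in the frame of tray above 0.03 m).
It fails at once if a thing on the bench beside the work is knocked or moved (distance of any of septa_box, solvent, hs_vial from where it was at the start of the episode above 0.02 m).
It also fails if it takes over 45 s, if anything falls off the work surface, if the arm or the gripper's body presses on something with over 40 N, if the wrist force passes 120 N, or if a joint passes its speed limit or range.

## Working session

There is one attempt and no reset: what is moved stays moved. The work goes in short steps, Python scripts to look and compute and a tool call to move; the robot and the scene stay as the last step left them, time stands still between calls to the robot, and variables do not carry over. Pictures are saved under pics/ and viewed, and the job is handed in when it is done.

Besides the shell and the picture viewer there is one more tool, called after "Emit:" as name([rows], argument=value, ...), one row to a line, values as JSON. arm_command: Moves the arm, as the interface text tells. Its arguments: {"type":"object","properties":{"moves":{"type":"array"}},"required":["moves"]}

```bash
mkdir -p pics; ls; cat > h.py <<'E'
import numpy as np, cv2
from station import robot
def cap(cam,name):
    s=robot.sense(); c=robot.capture(cam); cv2.imwrite(f'pics/{name}.png',c['color']); return s,c
E
python3 - <<'E'
from h import *
s=robot.sense(); print(s)
for n in ['side','top']:
    s,c=cap(n,n+'0'); print(n,c['fx'],c['cx'],c['cy'],np.round(c['extrinsics'],4).tolist())
    for t in ['tray','stop','short_rack','long_rack','spacer_mid','septa_box','solvent','hs_vial']:
        print(t,[(round(d['score'],2),round(d['at'][0]*512,1),round(d['at'][1]*384,1)) for d in robot.pinpoint(n,t)][:3])
E
```

```text
pics
{'time_s': 0.0, 'qpos': array([ 1.13886314e+00,  3.59507551e-01,  1.51143470e+00, -6.22456281e-05,
        1.27248266e+00, -1.15096114e-01]), 'qd': array([0.00319369, 0.00196421, 0.00025336, 0.00052027, 0.0003143 ,
       0.0016868 ]), 'joint_efforts': array([-4.19322741e-04, -5.15377808e+01, -2.70725745e+01,  6.75990782e-02,
        3.51562968e-02, -9.15897067e-05]), 'tcp_pos': array([0.18667261, 0.5694937 , 0.22180721]), 'ee_rot': array([-4.95509729e-01, -3.10182479e+00,  2.79595197e-03]), 'contact_force': array([-0.28669388, -0.39633475,  0.99245772]), 'wrist_torque': array([-0.00936239,  0.0238786 , -0.03219843]), 'opening': 0.08783687918782322}
side 433.38388623391904 253.89790817456165 183.0862259121524 [[0.7441, -0.668, 0.0078, -0.3985], [-0.3515, -0.4014, -0.8457, 0.2305], [0.5681, 0.6266, -0.5335, 0.8738], [0.0, 0.0, 0.0, 1.0]]
tray [(0.92, 247.1, 197.9)]
stop [(0.62, 225.6, 179.9), (0.62, 364.7, 232.0)]
short_rack [(0.6, 218.1, 186.2)]
long_rack [(0.69, 240.0, 180.2)]
spacer_mid [(0.87, 328.2, 247.2)]
septa_box [(0.57, 155.8, 170.5)]
solvent [(0.55, 216.4, 146.8)]
hs_vial [(0.76, 364.1, 231.5)]
top 363.95384336224333 252.2355261679524 195.03120811136512 [[-0.0051, -0.9997, 0.024, -0.0126], [-0.9949, 0.0026, -0.1008, 0.5581], [0.1007, -0.0244, -0.9946, 0.9433], [0.0, 0.0, 0.0, 1.0]]
tray [(0.86, 239.4, 206.8)]
stop [(0.86, 208.6, 212.7)]
short_rack [(0.64, 217.3, 222.3), (0.36, 356.4, 219.9)]
long_rack [(0.56, 214.8, 196.9), (0.48, 217.9, 222.9)]
spacer_mid [(0.87, 359.6, 219.6)]
septa_box [(0.67, 130.4, 245.6), (0.66, 217.2, 222.3)]
solvent [(0.87, 133.0, 163.5)]
hs_vial [(0.64, 351.1, 165.2)]
```

View pics/side0.png

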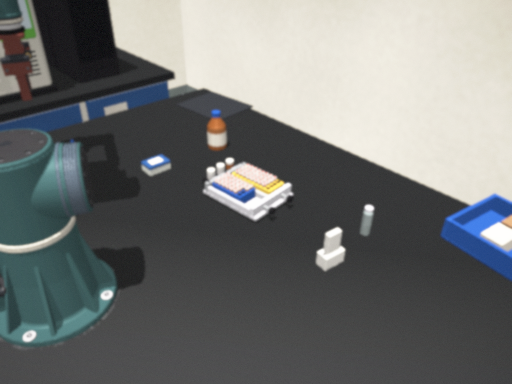

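View pics/top0.png

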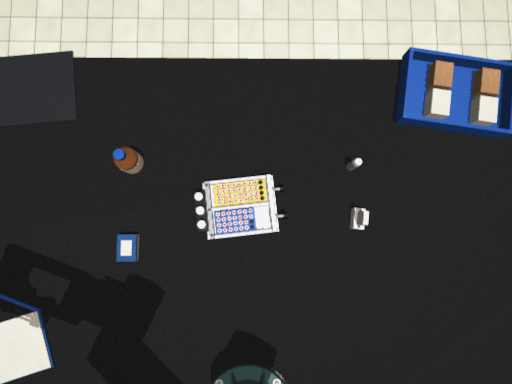

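The side and top views agree. The tray is at about (240,207) in the top view with its stop rail to the left. The blue rack is in the lower bay, with its gap at about (263,217). The spacer is at (360,219), and the hs_vial at (355,163) is well clear of it.

```bash
cat >> h.py <<'E'
def ray(c,uv,s=None):
    if 'extrinsics' in c: Twc=np.linalg.inv(c['extrinsics'])
    else:
        from scipy.spatial.transform import Rotation as R
        T=np.eye(4);T[:3,:3]=R.from_rotvec(s['ee_rot']).as_matrix();T[:3,3]=s['tcp_pos'];Twc=T@c['T_tool_cam']
    d=Twc[:3,:3]@np.array([(uv[0]-c['cx'])/c['fx'],(uv[1]-c['cy'])/c['fy'],1.]); return Twc[:3,3],d
def atz(c,uv,z,s=None):
    o,d=ray(c,uv,s); return o+d*(z-o[2])/d[2]
Z=dict(tray=0,stop=.018,short_rack=.018,long_rack=.018,spacer_mid=.043,septa_box=0,solvent=0,hs_vial=0)
E
python3 - <<'E'
from h import *
for n in ['side','top','wrist']:
    s,c=cap(n,n+'1')
    if n=='wrist': print(s['tcp_pos'],c['T_tool_cam'])
    for t in Z:
        for d in robot.pinpoint(n,t)[:2]:
            uv=np.array(d['at'])*[512,384]; print(n,t,round(d['score'],2),uv.round(),atz(c,uv,Z[t],s).round(4))
    for t in ['tray','short_rack','spacer_mid']:
        for d in robot.trace(n,t)[:1]:
            m=d['mask'].astype(np.uint8); print(n,t,'mask',d['score'],m.sum(),cv2.minAreaRect(cv2.findNonZero(m)))
E
```

```text
side tray 0.96 [249. 196.] [0.5342 0.0187 0.    ]
side tray 0.55 [365. 230.] [ 0.6504 -0.2807  0.    ]
side stop 0.57 [225. 179.] [0.5216 0.1049 0.018 ]
side short_rack 0.59 [219. 188.] [0.4784 0.0811 0.018 ]
side long_rack 0.93 [239. 180.] [0.5472 0.0773 0.018 ]
side spacer_mid 0.74 [328. 247.] [ 0.4901 -0.2926  0.043 ]
side spacer_mid 0.25 [245. 197.] [ 0.4816 -0.0248  0.043 ]
side septa_box 0.7 [156. 172.] [0.4093 0.2973 0.    ]
side septa_box 0.28 [330. 248.] [ 0.5335 -0.2679  0.    ]
side solvent 0.9 [214. 146.] [0.6436 0.3191 0.    ]
side hs_vial 0.5 [363. 231.] [ 0.6422 -0.2813  0.    ]
side tray mask 0.87 1922 ((246.35040283203125, 191.46353149414062), (90.07460021972656, 49.59842300415039), 25.016895294189453)
side short_rack mask 0.82 772 ((234.5, 188.0), (43.826927185058594, 20.124608993530273), 26.56505012512207)
side spacer_mid mask 0.82 765 ((329.5, 249.0), (42.0, 27.0), 90.0)
top tray 0.72 [350. 166.] [ 0.6429 -0.2877  0.    ]
top stop 0.63 [208. 212.] [0.5135 0.105  0.018 ]
top short_rack 0.86 [216. 225.] [0.4776 0.0816 0.018 ]
top long_rack 0.73 [217. 196.] [0.5559 0
[... 272 characters left out ...]
0.2941  0.    ]
top tray mask 0.59 2577 ((239.87393188476562, 207.13534545898438), (58.847164154052734, 92.25969696044922), 84.38241577148438)
top short_rack mask 0.63 921 ((234.76219177246094, 220.85975646972656), (23.301054000854492, 39.976219177246094), 83.6598129272461)
top spacer_mid mask 0.78 364 ((359.0, 218.5), (21.0, 18.0), 90.0)
[0.18691325 0.57012625 0.2226421 ] [[-9.72642950e-04 -9.56213894e-01 -2.92667120e-01  7.95637521e-02]
 [ 9.99999474e-01 -8.34509407e-04 -5.96831475e-04  9.96122001e-04]
 [ 3.26465084e-04 -2.92667546e-01  9.56214202e-01 -1.62253191e-01]
 [ 0.00000000e+00  0.00000000e+00  0.00000000e+00  1.00000000e+00]]
wrist septa_box 0.78 [142. 373.] [0.4282 0.3158 0.    ]
```

View pics/wrist1.png

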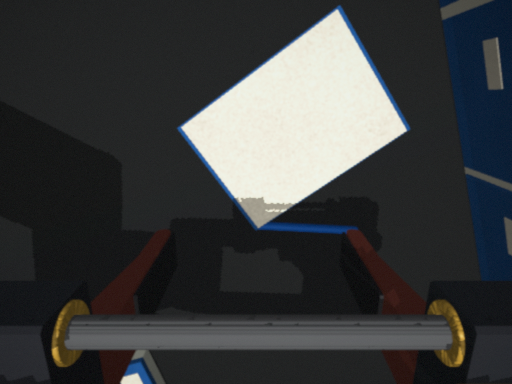

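Emit:
arm_command([
  [0, -3.3, -2.4, 0, 0],
  [0, -3.3, -2.4, 0, 0],
  [0, -3.3, -2.4, 0, 0],
  [0, -3.3, -2.4, 0, 0],
  [0, -3.3, -2.4, 0, 0],
  [0, -3.3, -2.4, 0, 0],
  [0, -3.3, -2.4, 0, 0],
  [0, -3.3, -2.4, 0, 0],
])

```text
time_s: 3.37
tcp_pos: [0.3788, 0.3038, 0.2229]
ee_rot: [0.495, 3.102, 0.001]
contact_force: [0.3, 0.6, 0.1]
opening: 0.0878
```

Emit:
arm_command([
  [0, -3.3, -2.4, 0, 0],
  [0, -3.3, -2.4, 0, 0],
  [0, -3.3, -2.4, 0, 0],
  [0, -1.3, -3.8, 0, 0],
  [0, -1.3, -3.8, 0, 0],
])

```text
time_s: 3.78
tcp_pos: [0.4521, 0.1241, 0.2229]
ee_rot: [0.496, 3.101, 0.0]
contact_force: [-0.2, 0.0, -1.2]
opening: 0.0881
```

Emit:
arm_command([
  [0, -1.6, -3.2, 0, 0],
  [0, -1.6, -3.2, 0, 0],
  [0, -1.6, -3.2, 0, 0],
  [0, 0, 0, 0, -6],
  [0, 0, 0, 0, -6],
  [0, 0, 0, 0, -6],
  [0, 0, 0, 0, -6],
  [0, 0, 0, 0, 0],
])

```text
time_s: 4.45
tcp_pos: [0.4664, 0.0194, 0.2228]
ee_rot: [-0.165, 3.137, -0.0]
contact_force: [0.1, -0.1, 0.4]
opening: 0.088
```

```bash
python3 - <<'E'
from h import *
s,c=cap('wrist','wrist2')
print(s['tcp_pos'],s['ee_rot'],s['time_s'])
for t in ['tray','stop','short_rack','long_rack']:
    for d in robot.pinpoint('wrist',t)[:2]:
            uv=np.array(d['at'])*[512,384]; print(t,round(d['score'],2),uv.round(),atz(c,uv,Z[t],s).round(4))
E
```

```text
[0.46641232 0.01940467 0.22277451] [-1.65210802e-01  3.13705275e+00 -2.92718776e-04] 4.45
tray 0.93 [254. 212.] [0.5286 0.0212 0.    ]
stop 0.59 [316. 218.] [0.5229 0.094  0.018 ]
short_rack 0.64 [315. 187.] [0.4852 0.0868 0.018 ]
long_rack 0.76 [309. 245.] [0.5573 0.091  0.018 ]
```

View pics/wrist2.png

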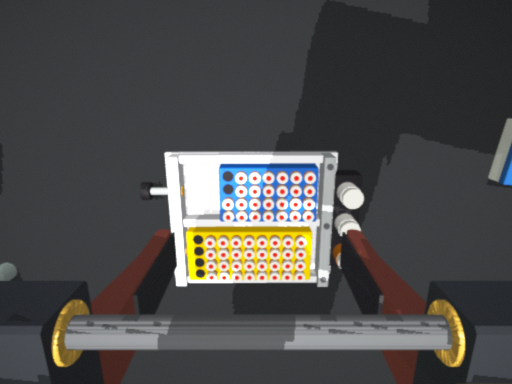

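```bash
python3 - <<'E'
from h import *
im=cv2.imread('pics/wrist2.png')[140:295,150:350]
cv2.imwrite('pics/w2z.png',cv2.resize(im,None,fx=3.8,fy=3.8,interpolation=cv2.INTER_CUBIC))
E
```

```text
(no output)
```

View pics/w2z.png

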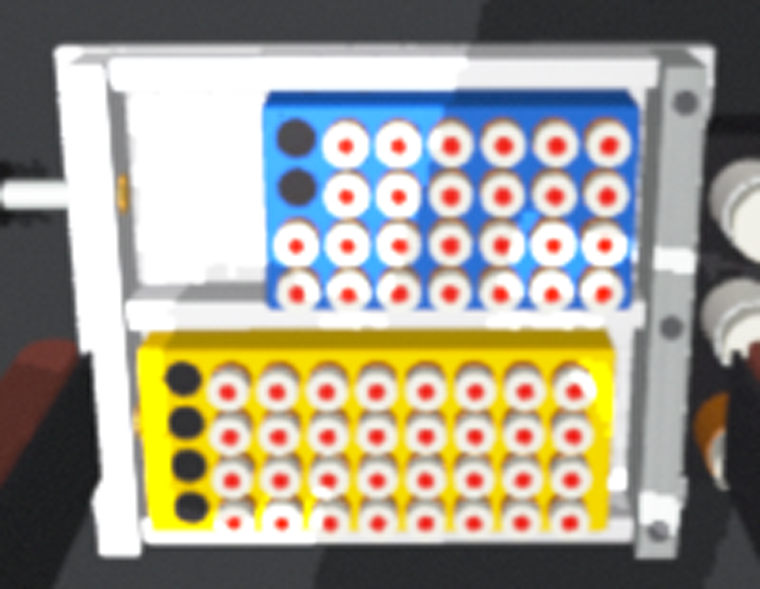

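```bash
python3 - <<'E'
from h import *
s=robot.sense(); c=robot.capture('wrist')
def P(u,v,z): return atz(c,(150+(u+.5)/3.8-.5,140+(v+.5)/3.8-.5),z,s)
pts={}
for n,u,v,z in [('endTL',57,48,.044),('endBL',100,555,.044),('endinT',105,60,.044),('endinB',140,555,.044),
 ('railTR',712,52,.046),('railBR',677,558,.046),('railinT',658,62,.046),('railinB',635,555,.046),
 ('rackBL top',268,308,.05),('rackTLtop',265,103,.05),('rackTRtop',635,105,.05),('nearwallL',112,57,.036),('nearwallR',655,57,.036),('dividerL',130,322,.036),('dividerR',640,322,.036),('farL',145,543,.036),('farR',633,543,.036)]:
    p=P(u,v,z);pts[n]=p;print(n,p.round(4))
a=lambda p,q:np.degrees(np.arctan2(-(q-p)[0],(q-p)[1]))
for p,q in [('endTL','railTR'),('endBL','railBR'),('nearwallL','nearwallR'),('dividerL','dividerR'),('farL','farR'),('rackTLtop','rackTRtop')]: print(p,q,a(pts[p],pts[q]),np.linalg.norm((pts[q]-pts[p])[:2]))
for p,q in [('endTL','endBL'),('railTR','railBR'),('endinT','endinB'),('railinT','railinB')]: print(p,q,a(pts[p],pts[q])+90,np.linalg.norm((pts[q]-pts[p])[:2]))
print((pts['endTL']+pts['endBL']+pts['railTR']+pts['railBR'])/4)
E
```

```text
endTL [ 0.457  -0.0773  0.044 ]
endBL [ 0.6127 -0.0613  0.044 ]
endinT [ 0.459  -0.0643  0.044 ]
endinB [ 0.6115 -0.0492  0.044 ]
railTR [0.4402 0.0985 0.046 ]
railBR [0.5949 0.114  0.046 ]
railinT [0.4443 0.0845 0.046 ]
railinB [0.5951 0.1011 0.046 ]
rackBL top [ 0.5241 -0.015   0.05  ]
rackTLtop [ 0.4652 -0.0198  0.05  ]
rackTRtop [0.4559 0.0793 0.05  ]
nearwallL [ 0.4596 -0.0641  0.036 ]
nearwallR [0.4447 0.0856 0.036 ]
dividerL [ 0.5383 -0.0564  0.036 ]
dividerR [0.5233 0.0934 0.036 ]
farL [ 0.6123 -0.0492  0.036 ]
farR [0.5971 0.1025 0.036 ]
endTL railTR 5.457474407609806 0.17656236294814964
endBL railBR 5.786506562574867 0.1762314297670594
nearwallL nearwallR 5.694626486917831 0.15045765145724466
dividerL dividerR 5.703521634586308 0.15058101685967268
farL farR 5.711883645793598 0.15242082352101902
rackTLtop rackTRtop 5.379841679447042 0.09949355074124692
endTL endBL 5.833264827845028 0.1564820780203028
railTR railBR 5.712681579549567 0.15546821683799347
endinT endinB 5.652587265860646 0.153200244118443
railinT railinB 6.286072462611543 0.15171856027814937
[0.52619661 0.01847219 0.045     ]
```

Tray pose found: centre is about (0.526, 0.0185) with yaw 5.7°. The wall spacing measures 176 mm, which matches the given sizes. The gap is at the base-side, −y end and about 43 mm wide. Next I'll look at the spacer.

Emit:
arm_command([
  [0, 0.6, -3.8, 0, 0],
  [0, 0.6, -3.8, 0, 0],
  [0, 0.6, -3.8, 0, 0],
  [0, 0.6, -3.8, 0, 0],
  [0, 0.6, -3.8, 0, 0],
  [0, 0.6, -3.8, 0, 0],
  [0, 0.6, -3.8, 0, 0],
  [0, 0.6, -3.8, 0, 0],
])

```text
time_s: 5.42
tcp_pos: [0.4492, -0.2895, 0.2228]
ee_rot: [-0.158, 3.137, -0.0]
contact_force: [0.5, 1.0, -0.4]
opening: 0.0879
```

Emit:
arm_command([
  [0, 0, 0, 0, 0],
  [0, 0, 0, 0, 0],
])

```text
time_s: 5.58
tcp_pos: [0.4494, -0.2895, 0.2225]
ee_rot: [0.154, -3.138, 0.0]
contact_force: [-0.8, 0.8, -0.0]
opening: 0.0877
```

```bash
python3 - <<'E'
from h import *
s,c=cap('wrist','wrist3')
print(s['tcp_pos'],s['ee_rot'],s['time_s'])
for t in ['spacer_mid','hs_vial']:
    for d in robot.pinpoint('wrist',t)[:2]:
            uv=np.array(d['at'])*[512,384]; print(t,round(d['score'],2),uv.round(),atz(c,uv,Z[t],s).round(4))
im=c['color'][100:300,130:390]
cv2.imwrite('pics/w3z.png',cv2.resize(im,None,fx=3,fy=3,interpolation=cv2.INTER_CUBIC))
E
```

```text
[ 0.44941794 -0.289466    0.22247697] [ 1.53716590e-01 -3.13781420e+00  1.16976121e-04] 5.5833
spacer_mid 0.64 [249. 211.] [ 0.4951 -0.2949  0.043 ]
hs_vial 0.83 [245. 303.] [ 0.6425 -0.2875  0.    ]
```

View pics/w3z.png

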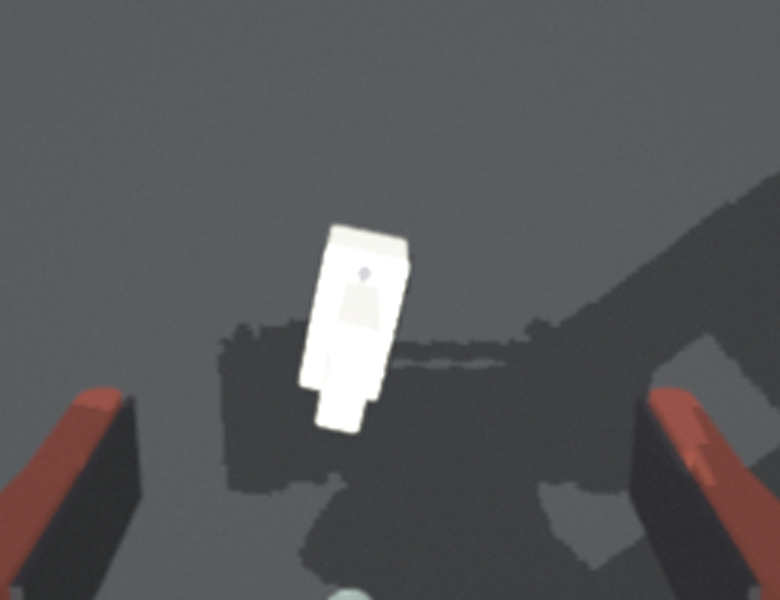

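```bash
cat >> h.py <<'E'
def tool(s):
    from scipy.spatial.transform import Rotation as R
    return R.from_rotvec(s['ee_rot']).as_matrix()
E
python3 - <<'E'
from h import *
s=robot.sense(); c=robot.capture('wrist')
P=lambda u,v,z: atz(c,(130+(u+.5)/3-.5,100+(v+.5)/3-.5),z,s)
p=[P(326,247,.034),P(408,265,.034),P(380,400,.034),P(300,385,.034)]
for q in p: print(q.round(4))
print('c',sum(p)/4)
for a,b in [(0,3),(1,2),(0,1),(3,2)]:
    d=p[b]-p[a]; print(np.linalg.norm(d),np.degrees(np.arctan2(d[1],d[0])))
a,b=P(316,427,.086),P(358,433,.086);d=b-a;print('lug far',a,b,np.linalg.norm(d),np.degrees(np.arctan2(d[1],d[0])))
R=tool(s);print(R.round(4),np.degrees(np.arctan2(R[1,1],R[0,1])))
E
```

```text
[ 0.4666 -0.3054  0.034 ]
[ 0.4703 -0.2752  0.034 ]
[ 0.5243 -0.28    0.034 ]
[ 0.5212 -0.3107  0.034 ]
c [ 0.49560016 -0.29283452  0.034     ]
0.05491406813142383 -5.459176459636418
0.0542036694825269 -5.0976112266457125
0.030446574639019945 82.95097598440148
0.030777192769733085 84.29276506841049
lug far [ 0.51309264 -0.30186512  0.086     ] [ 0.51384463 -0.28806533  0.086     ] 0.013820258472401281 86.88087478852974
[[-9.948e-01 -1.022e-01 -7.000e-04]
 [-1.022e-01  9.948e-01  1.000e-03]
 [ 6.000e-04  1.100e-03 -1.000e+00]] 95.86300934358371
```

Emit:
arm_command([
  [0, 0, 0, 0, 5.7],
  [0, 0, 0, 0, 5.7],
  [0, -2.3, 0, 0, 0],
  [0, -2.3, 0.05, 2, 0],
  [0, 0, 0, 3, 0],
  [0, 0, 0, 3, 0],
  [0, 0, 0, 2, 0],
  [0, 0, 0, 0, 0],
])

```text
time_s: 6.45
tcp_pos: [0.493, -0.2878, 0.1187]
ee_rot: [-0.149, -3.131, -0.007]
contact_force: [-0.8, 0.8, 0.0]
opening: 0.0879
```

```bash
python3 - <<'E'
from h import *
s,c=cap('wrist','wrist4')
print(s['tcp_pos'],s['ee_rot'],s['time_s'])
R=tool(s);print(np.degrees(np.arctan2(R[1,1],R[0,1])))
s,c=cap('side','side4')
cv2.imwrite('pics/s4z.png',cv2.resize(c['color'][150:300,250:430],None,fx=3,fy=3))
E
```

```text
[ 0.49295638 -0.28782776  0.1186872 ] [-0.14867497 -3.13131207 -0.00735653] 6.45
84.56239486625564
```

View pics/wrist4.png

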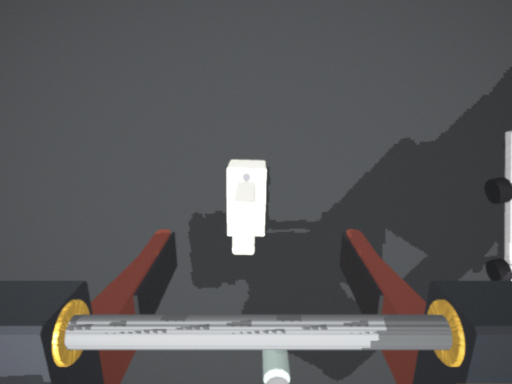

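View pics/s4z.png

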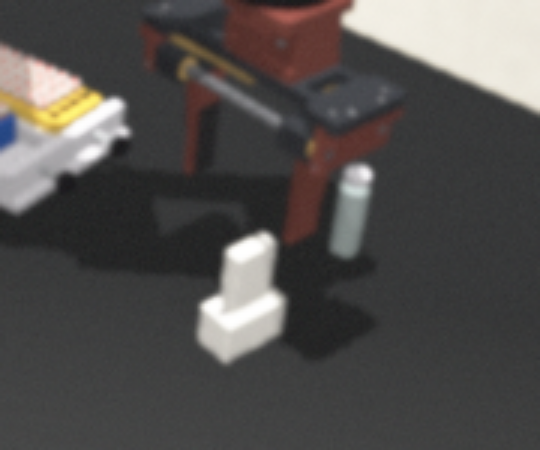

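```bash
python3 - <<'E'
from h import *
s,c=cap('wrist','wrist5')
print(s['tcp_pos'],s['ee_rot'],s['time_s'])
R=tool(s);print(R.round(4),np.degrees(np.arctan2(R[1,1],R[0,1])))
print(R.T@(np.array([.4953,-.2935,.051])-s['tcp_pos']),s['qpos'],s['qd'])
for d in robot.pinpoint('wrist','spacer_mid')[:2]:
            uv=np.array(d['at'])*[512,384]; print(round(d['score'],2),uv.round(),atz(c,uv,.043,s).round(4))
E
```

```text
[ 0.49526435 -0.29016898  0.12263695] [-1.49691581e-01 -3.13665288e+00 -1.38809656e-03] 6.55
[[-9.955e-01  9.520e-02 -1.300e-03]
 [ 9.520e-02  9.955e-01  9.000e-04]
 [ 1.400e-03  8.000e-04 -1.000e+00]] 84.53541997051765
[-0.00045372 -0.00337107  0.07163365] [-6.50269027e-01  4.30400265e-01  1.67633789e+00 -5.56430393e-05
  1.03648395e+00 -2.12566264e+00] [-0.00883428 -0.02743234 -0.03748255 -0.00030007  0.00426215 -0.00100148]
0.79 [250. 197.] [ 0.4923 -0.2954  0.043 ]
```

Emit:
arm_command([
  [0, 0, -0.35, 0, 0],
  [0, 0, 0, 2.4, 0],
  [0, 0, 0, 2.4, 0],
  [0, 0, 0, 2.4, 0],
  [0, 0, 0, 0, 0],
  [0, 0, 0, 0, 0],
])

```text
time_s: 7.15
tcp_pos: [0.4948, -0.2952, 0.051]
ee_rot: [-0.152, -3.137, -0.001]
contact_force: [-1.2, 0.5, 0.1]
opening: 0.0876
```

```bash
python3 - <<'E'
from h import *
s,c=cap('wrist','wrist6')
print(s['tcp_pos'],s['ee_rot'],s['time_s'],s['contact_force'])
E
```

```text
[ 0.49483278 -0.29516296  0.05100488] [-1.52420625e-01 -3.13711047e+00 -6.27689342e-04] 7.15 [-1.1604273   0.4559052   0.12736287]
```

View pics/wrist6.png

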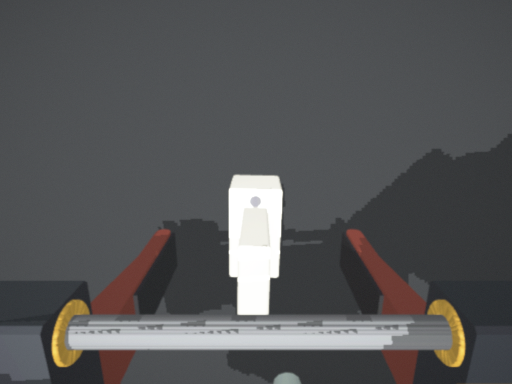

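The lug is at columns 238–271, centred between the fingers. The spacer is square to the tool, so I'll close and lift.

Emit:
arm_command([
  [255, 0, 0, 0, 0],
  [255, 0, 0, 0, 0],
  [255, 0, 0, 0, 0],
  [255, 0, 0, 0, 0],
  [255, 0, 0, 0, 0],
  [255, 0, 0, 0, 0],
  [255, 0, 0, 0, 0],
  [255, 0, 0, 0, 0],
])

```text
time_s: 7.87
tcp_pos: [0.495, -0.2951, 0.0507]
ee_rot: [-0.152, -3.138, 0.0]
contact_force: [-0.8, -0.4, 0.5]
opening: 0.0381
```

Emit:
arm_command([
  [255, 0, 0, 0, 0],
  [255, 0, 0, 0, 0],
  [255, 0, 0, 0, 0],
  [255, 0, 0, 0, 0],
  [255, 0, 0, 0, 0],
  [255, 0, 0, 0, 0],
])

```text
time_s: 8.37
tcp_pos: [0.4949, -0.295, 0.0506]
ee_rot: [-0.152, -3.138, -0.0]
contact_force: [-0.4, -0.4, -1.3]
opening: 0.0141
```

Emit:
arm_command([
  [255, 0, 0, -2, 0],
  [255, 0, 0, -3, 0],
  [255, 0, 0, -3, 0],
  [255, 0, 0, 0, -5.6],
  [255, 0, 0, 0, -5.6],
  [255, 0, 0, 0, 0],
  [255, 0, 0, 0, 0],
])

```text
time_s: 8.95
tcp_pos: [0.4947, -0.2948, 0.1305]
ee_rot: [0.15, -3.137, -0.001]
contact_force: [-0.6, -0.9, -1.1]
opening: 0.0138
```

```bash
python3 - <<'E'
from h import *
s,c=cap('wrist','wrist7')
print(s['tcp_pos'],s['time_s'],s['contact_force'],s['opening'])
R=tool(s);print(R.round(4),np.degrees(np.arctan2(R[1,1],R[0,1])))
print(R.T@(np.array([.4958,-.0393,0])-s['tcp_pos']))
zs=s['tcp_pos'][2]-.0506
cv2.imwrite('pics/w7z.png',cv2.resize(c['color'][150:340,160:350],None,fx=3,fy=3,interpolation=cv2.INTER_CUBIC))
print('c',c['fx'],c['cx'],c['cy'])
for d in robot.pinpoint('wrist','spacer_mid')[:2]:
            uv=np.array(d['at'])*[512,384]; p=atz(c,uv,.043+zs,s);print(round(d['score'],2),uv.round(),p,R.T@(p-s['tcp_pos']))
E
```

```text
[ 0.49472546 -0.2947964   0.13051302] 8.95 [-0.6001337  -0.89216163 -1.14727508] 0.013843435623797968
[[-9.954e-01 -9.560e-02 -5.000e-04]
 [-9.560e-02  9.954e-01  3.000e-04]
 [ 5.000e-04  4.000e-04 -1.000e+00]] 95.48740350513178
[-0.02556753  0.25417538  0.13059245]
c 334.77248919314104 258.02406758630303 193.21552067803344
0.81 [259. 240.] [ 0.49451577 -0.29365639  0.12291302] [9.58924628e-05 1.15207588e-03 7.60046773e-03]
```

View pics/w7z.png

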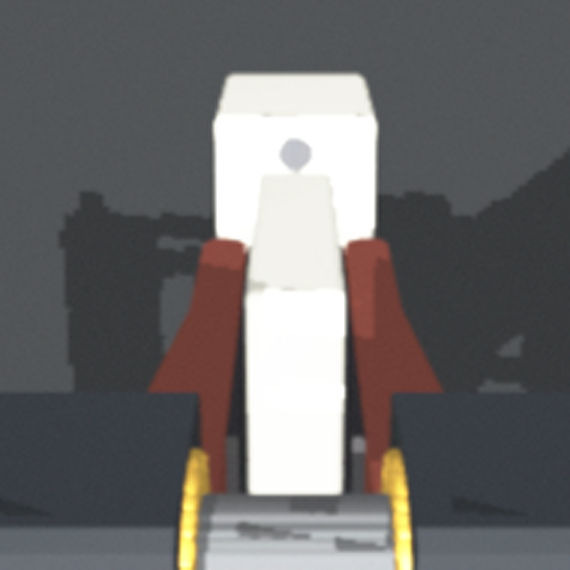

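The spacer is held centrally: the lug edge is at tool x 17.8 mm against 18 expected, and the block edge at 27.9 against 28. I'll carry it over the gap.

Emit:
arm_command([
  [255, -0.4, 2.8, 0, -0.2],
  [255, -0.4, 3.8, 0, 0],
  [255, -0.4, 3.8, 0, 0],
  [255, -0.4, 3.8, 0, 0],
  [255, -0.4, 3.8, 0, 0],
  [255, -0.3, 3.7, 0, 0],
  [255, -0.3, 2.7, 0, 0],
  [255, 0, 1, 0, 0],
])

```text
time_s: 9.72
tcp_pos: [0.494, -0.0362, 0.1302]
ee_rot: [0.161, -3.136, -0.002]
contact_force: [-0.6, 0.7, -2.0]
opening: 0.0136
```

Emit:
arm_command([
  [255, 0, 0, 0, 0],
  [255, 0, 0, 0, 0],
])

```text
time_s: 9.88
tcp_pos: [0.4952, -0.0401, 0.1305]
ee_rot: [0.161, -3.137, 0.001]
contact_force: [0.1, -0.2, -0.8]
opening: 0.0142
```

```bash
python3 - <<'E'
from h import *
s,c=cap('wrist','wrist8')
print(s['tcp_pos'],s['time_s'],s['contact_force'],s['opening'])
R=tool(s);print(np.degrees(np.arctan2(R[1,1],R[0,1])))
print(R.T@(np.array([.4958,-.0393,0])-s['tcp_pos']))
s,c=cap('side','side8')
cv2.imwrite('pics/s8z.png',cv2.resize(c['color'][110:240,170:330],None,fx=4,fy=4,interpolation=cv2.INTER_CUBIC))
E
```

```text
[ 0.49522171 -0.04011251  0.13050161] 9.8833 [ 0.11539838 -0.1760938  -0.84126544] 0.014245018854271463
95.89375072845415
[-0.00069842  0.0008492   0.13050079]
```

View pics/wrist8.png

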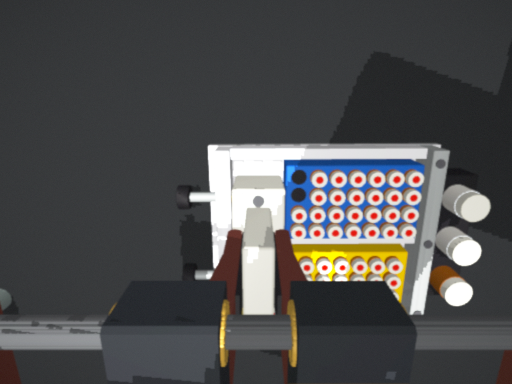

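View pics/s8z.png

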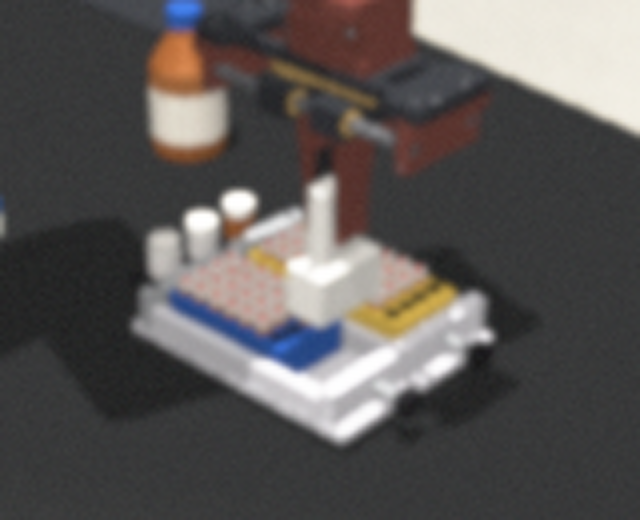

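```bash
python3 - <<'E'
from h import *
im=cv2.imread('pics/wrist8.png')
cv2.imwrite('pics/w8z.png',cv2.resize(im[135:260,200:330],None,fx=4.6,fy=4.6,interpolation=cv2.INTER_CUBIC))
E
```

```text
(no output)
```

View pics/w8z.png

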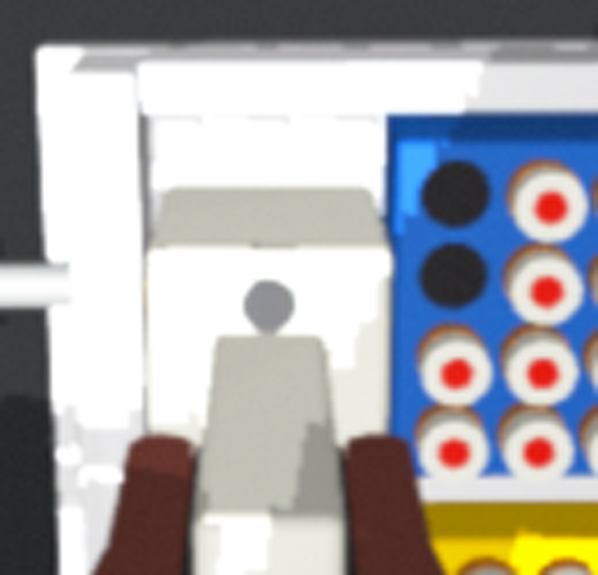

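```bash
python3 - <<'E'
from h import *
s=robot.sense(); c=robot.capture('wrist'); R=tool(s)
for n,u,v,z in [('endin',141,90,.044),('endin2',143,400,.044),('rackback',388,130,.048),('rackback2',392,470,.048),('nearin',270,115,.036),('nearout',270,60,.036),('rack near edge',500,135,.048),('rack far edge',560,474,.048),('blkL',148,245,.1142),('blkR',391,245,.1142)]:
    p=atz(c,(200+(u+.5)/4.6-.5,135+(v+.5)/4.6-.5),z,s); print(n,(R.T@(p-s['tcp_pos'])*1000).round(1),p.round(4))
E
```

```text
endin [ 33.8 -20.5  86.6] [ 0.4641 -0.065   0.044 ]
endin2 [-20.5 -21.5  86.7] [ 0.5182 -0.0605  0.044 ]
rackback [27.9 19.7 82.6] [ 0.4658 -0.0245  0.048 ]
rackback2 [-32.   21.7  82.6] [ 0.5253 -0.0164  0.048 ]
nearin [28.   0.6 94.6] [ 0.4677 -0.0435  0.036 ]
nearout [37.4  0.6 94.6] [ 0.4584 -0.0444  0.036 ]
rack near edge [27.1 37.8 82.6] [ 0.4649 -0.0063  0.048 ]
rack far edge [-32.7  50.8  82.6] [0.5231 0.0126 0.048 ]
blkL [ 27.7 -14.2  16.4] [ 0.4695 -0.0581  0.1142]
blkR [27.7 15.2 16.4] [ 0.4665 -0.0289  0.1142]
```

Emit:
arm_command([
  [255, -0.2, 0, 0, 0],
  [255, 0, 0, 1, 0],
  [255, 0, 0, 1, 0],
  [255, 0, 0, 0.8, 0],
  [255, 0, 0, 0, 0],
])

```text
time_s: 10.45
tcp_pos: [0.4953, -0.0395, 0.1004]
ee_rot: [0.159, -3.133, -0.002]
contact_force: [-0.6, 0.3, -1.3]
opening: 0.014
```

```bash
python3 - <<'E'
from h import *
s,c=cap('wrist','wrist9')
print(s['tcp_pos'],s['time_s'],s['contact_force'],s['opening'])
cv2.imwrite('pics/w9z.png',cv2.resize(c['color'][110:270,180:350],None,fx=3.7,fy=3.7,interpolation=cv2.INTER_CUBIC))
E
```

```text
[ 0.4953181  -0.03945561  0.10035466] 10.45 [-0.58328836  0.29540635 -1.33313125] 0.014049446180790117
```

View pics/w9z.png

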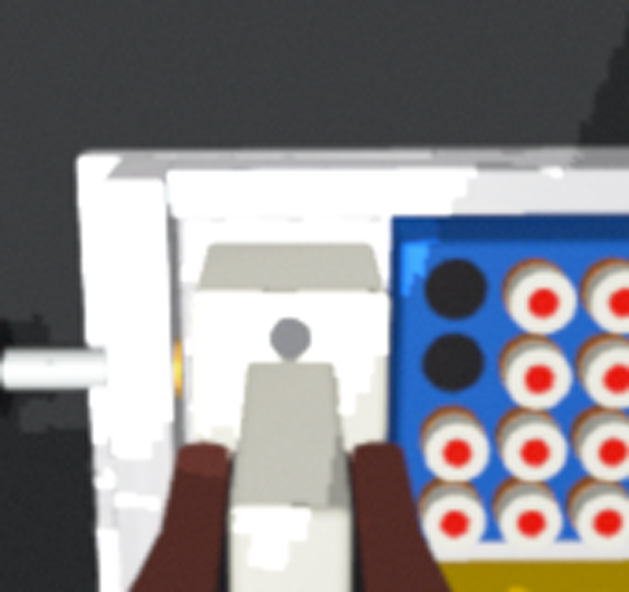

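Emit:
arm_command([
  [255, 0, -0.18, 0, 0],
  [255, 0, 0, 0, 0],
])

```text
time_s: 10.67
tcp_pos: [0.4976, -0.0416, 0.1027]
ee_rot: [-0.161, 3.137, -0.0]
contact_force: [0.5, -0.9, -1.2]
opening: 0.0139
```

```bash
python3 - <<'E'
from h import *
s,c=cap('wrist','wrist10'); R=tool(s)
print(s['tcp_pos'],s['time_s'],s['contact_force'],s['opening'],np.degrees(np.arctan2(R[1,1],R[0,1])))
cv2.imwrite('pics/w10z.png',cv2.resize(c['color'][140:230,210:300],None,fx=6.5,fy=6.5,interpolation=cv2.INTER_CUBIC))
E
```

```text
[ 0.49756784 -0.04157278  0.10271494] 10.6667 [ 0.5481     -0.93976294 -1.21752759] 0.01394470214125545 95.85730601150551
```

View pics/w10z.png

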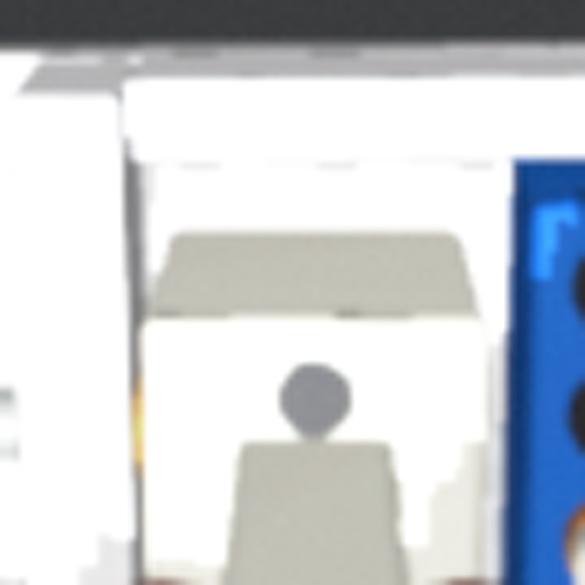

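Emit:
arm_command([
  [255, 0, 0, 0.8, 0],
  [255, 0, 0, 0.8, 0],
  [255, 0, 0, 0.8, 0],
  [255, 0, 0, 0.6, 0],
  [255, 0, 0, 0, 0],
  [255, 0, 0, 0, 0],
])

```text
time_s: 11.22
tcp_pos: [0.4967, -0.0412, 0.072]
ee_rot: [0.16, -3.136, -0.001]
contact_force: [0.8, 0.2, -1.1]
opening: 0.014
```

Emit:
arm_command([
  [255, 0, 0, 0.2, 0],
  [255, 0, 0, 0.15, 0],
  [255, 0, 0, 0, 0],
  [255, 0, 0, 0, 0],
])

```text
time_s: 11.55
tcp_pos: [0.4974, -0.0414, 0.0693]
ee_rot: [-0.16, 3.137, -0.0]
contact_force: [0.8, 0.1, -1.5]
opening: 0.014
```

Emit:
arm_command([
  [255, 0, 0, 0.05, 0],
  [255, 0, 0, 0.05, 0],
  [255, 0, 0, 0, 0],
  [255, 0, 0, 0, 0],
])

```text
time_s: 11.88
tcp_pos: [0.4975, -0.0414, 0.0685]
ee_rot: [-0.16, 3.137, -0.0]
contact_force: [-0.7, -0.3, 2.6]
opening: 0.0139
```

Floor contact: Fz went from −1.5 to +2.6 N at TCP z 0.0685, as expected. Now pushing towards the rail.

Emit:
arm_command([
  [255, 0, 0.2, 0, 0],
  [255, 0, 0.2, 0, 0],
  [255, 0, 0.15, 0, 0],
  [255, 0, 0.15, 0, 0],
  [255, 0, 0, 0, 0],
])

```text
time_s: 12.3
tcp_pos: [0.4972, -0.0344, 0.0685]
ee_rot: [-0.161, 3.136, -0.001]
contact_force: [0.8, -2.0, 4.2]
opening: 0.0142
```

Emit:
arm_command([
  [255, 0, 0.15, 0, 0],
  [255, 0, 0.15, 0, 0],
  [255, 0, 0, 0, 0],
])

```text
time_s: 12.55
tcp_pos: [0.4969, -0.0316, 0.0685]
ee_rot: [-0.161, 3.136, -0.001]
contact_force: [0.5, -4.1, 6.6]
opening: 0.0137
```

Emit:
arm_command([
  [255, 0, 0.15, 0, 0],
  [255, 0, 0.15, 0, 0],
  [255, 0, 0, 0, 0],
])

```text
time_s: 12.8
tcp_pos: [0.4966, -0.0286, 0.0685]
ee_rot: [-0.16, 3.136, -0.001]
contact_force: [1.1, -3.2, 5.6]
opening: 0.0136
```

Emit:
arm_command([
  [255, 0, 0.15, 0, 0],
  [255, 0, 0.1, 0, 0],
  [255, 0, 0, 0, 0],
])

```text
time_s: 13.05
tcp_pos: [0.4972, -0.0282, 0.0685]
ee_rot: [-0.164, 3.135, -0.007]
contact_force: [0.8, -12.8, 2.7]
opening: 0.0136
```

```bash
python3 - <<'E'
from h import *
s,c=cap('wrist','wrist11'); R=tool(s)
print(s['tcp_pos'],s['time_s'],s['contact_force'],s['wrist_torque'],np.degrees(np.arctan2(R[1,1],R[0,1])),R[:,2])
cv2.imwrite('pics/w11z.png',cv2.resize(c['color'][90:270,190:450],None,fx=3,fy=3,interpolation=cv2.INTER_CUBIC))
E
```

```text
[ 0.49723595 -0.02815819  0.06854864] 13.05 [  0.7677782  -12.80541011   2.65630883] [-2.51504073 -0.21435528  0.13184033] 95.97730421280062 [ 0.00257594 -0.00425846 -0.99998761]
```

View pics/w11z.png

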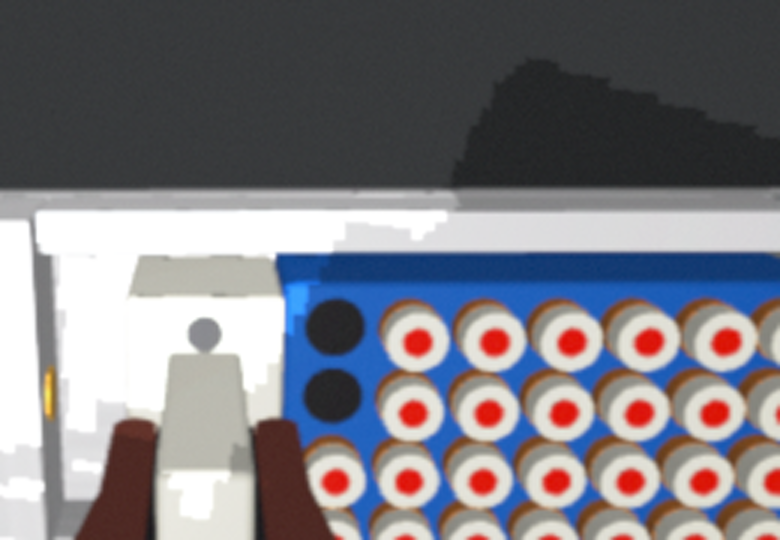

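Emit:
arm_command([
  [255, 0, 0.05, 0, 0],
  [255, 0, 0, 0, 0],
  [255, 0, 0, 0, 0],
  [255, 0, 0, 0, 0],
  [255, 0, 0, 0, 0],
  [255, 0, 0, 0, 0],
])

```text
time_s: 13.6
tcp_pos: [0.4972, -0.0281, 0.0686]
ee_rot: [-0.164, 3.135, -0.007]
contact_force: [1.7, -13.6, 1.8]
opening: 0.0136
```

```bash
python3 - <<'E'
from h import *
s,c=cap('side','side12')
cv2.imwrite('pics/s12z.png',cv2.resize(c['color'][110:240,170:330],None,fx=4,fy=4,interpolation=cv2.INTER_CUBIC))
s,c=cap('top','top12')
cv2.imwrite('pics/t12z.png',cv2.resize(c['color'][160:255,185:295],None,fx=6,fy=6,interpolation=cv2.INTER_CUBIC))
s=robot.sense();print(s['tcp_pos'],s['time_s'],s['contact_force'],s['wrist_torque'],tool(s)[:,2],s['qd'].round(4))
E
```

```text
[ 0.49721275 -0.02807238  0.06855004] 13.7 [  1.09846192 -14.37605121   2.16455417] [-2.80513403 -0.2486751   0.08708928] [ 0.00254219 -0.00463924 -0.99998601] [-0.0003 -0.0013  0.0005 -0.0003 -0.0006  0.0002]
```

View pics/s12z.png

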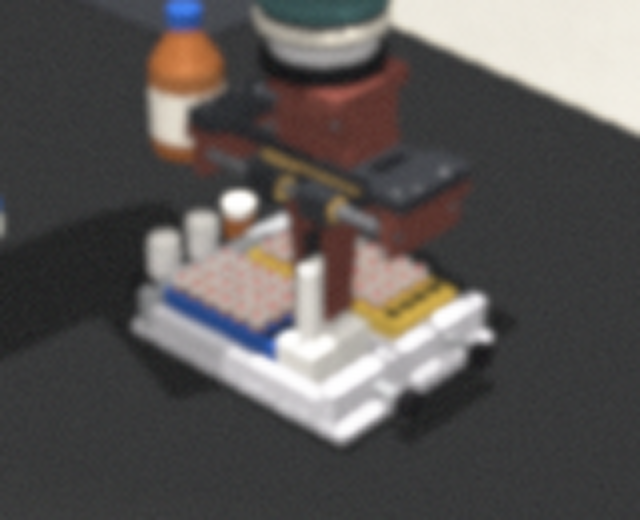

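View pics/t12z.png

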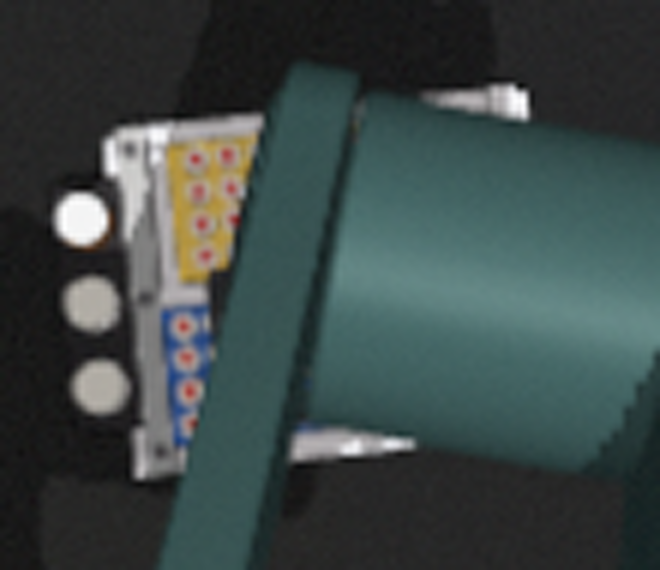

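```bash
python3 - <<'E'
from h import *
print(robot.job_done())
E
```

```text
the job is handed in; nothing more can be done
None
```

The job is handed in at about 13.7 s of the 45 s allowed. The spacer stands in the gap behind the blue rack, still gripped and pushing the rack against the stop rail. The hand-in gives no verdict.

What I did: I pinched the spacer by its lug and carried it over the gap. I then lowered it until it touched the tray floor, and pushed about 13 mm towards the rail until it stopped.

**Last checks:**
- **Push:** steady at about 13–14 N, with the joints at rest.
- **Grip:** the opening is 13.6 mm on the 14 mm lug.
- **Height:** the TCP is at 68.6 mm, which matches the spacer standing on the floor.
- **Upright:** the tool is tilted by only about 0.005 rad.
- **Flush:** the spacer centre is at about tray y = −43.6 mm, against −43 mm expected for a flush rack. The top view shows the rack's end at the rail.
- **Bystanders:** the yellow rack looks unmoved in the last views. The bottle and wash vials stand as before. The carton and headspace vial were not checked again, though the arm stayed well clear of them.

**Less certain:**
- **Sideways position:** two estimates of where the spacer sits across the bay differed by 2–3 mm, still inside the ±9 mm allowed.
- **Rack contact:** I inferred the force between rack and rail from the wrist force and the dead stop, since it could not be measured directly.

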